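Click the sieve clamp home

TASK

The brass sieve is to be brushed out on its cleaning stand, but only the black clamp knob is locked. Turn the red knob clockwise until it clicks past its detent and stays locked, with its grip bar pointing at the middle of the sieve, then let go of it. Leave the black knob locked.

Things in the scene. Friction and masses are not known exactly. Their poses are not given: they have to be found in the camera images.
- red_knob_grip (a point): Centre of the red knob's grip bar, on its upright axis, 99 mm above the worktop. x runs along the bar, y across it, z up; it turns with the knob. The bar is 46 mm long, 14 mm thick, 36 mm high: its top 14 mm above this point, its foot 18 mm below, on a round skirt 48 mm across. Below the skirt a 94 mm steel clamp bar turns with it (top 29 mm below this point). Left or right of the sieve.
- red_knob (a joint): Angle of the red knob, rad, growing clockwise seen from above, 0 to 1.25 (hard stop). Starts unlocked, 0 to 0.2. A spring resists with up to about 0.15 N m near 0.4, less after; past the detent at 0.7 it snaps on by itself to the stop at 1.25, where it stays locked, bar pointing at the sieve's centre. Let go before 0.7, it springs back below 0.2. One grasp is enough.
- black_knob (a joint): Angle of the black knob, rad; same size and working as the red one. Starts locked at 1.25 and must stay locked.
- black_knob_grip (a point): Centre of the black knob's grip bar, as on the red one. The knobs stand on fixed posts on opposite sides of a grey cleaning stand fixed to the worktop, 280 mm apart. Half-way between them a brass sieve, 203 mm across, is fixed on the stand, its rim 64 mm above the worktop.

How it is judged:
At the end, for the whole second after the job is handed in: The red knob is at rest in its locked position (its joint above 1.05 rad, that is within about 11 degrees of the stop at 1.25), and the black knob is still locked (also above 1.05 rad) (value of joint each of red_knob, black_knob above 1.05 rad and velocity of joint red_knob between -0.1 and 0.1 rad/s); the robot touches nothing.
It fails at once if the black knob is turned out of its locked position (value of joint black_knob below 0.9 rad).
It also fails if it takes over 29 s, if anything falls off the work surface, if the arm or the gripper's body presses on something with over 40 N, if the wrist force passes 120 N, or if a joint passes its speed limit or range.

ROBOT

A 6-joint arm with a two-finger parallel gripper is mounted at the origin on a cart in front of the work surface, level with it; the furniture and walls round the work are solid. World frame = base frame: x ahead of the robot, y to its left, z up, the work surface at z = 0. Lengths are in m, angles in rad, forces in N, time in s.
With the tool pointing down it reaches from about 0.3 to 0.875 m from the base axis. Payload 4.2 kg.
Tool frame: the origin (TCP) lies between the finger pads; the fingertips stand 22 mm ahead of it and the grasp point (between the pads) lies 3 mm ahead of it; z points along the fingers, y is the line along which they close (so a half turn about z gives the same grasp; the last joint's range is limited). The gripper opens to 85 mm and grips with 20 to 120 N. Pads are 22 mm wide; open, the fingers measure 114 mm over their backs; the gripper's body (76 mm by 85 mm) begins 54 mm behind the grasp point. The pads swing forward as they close: fully open they stand 13 mm farther back than shut.
Start: joints at [-1.146, 0.32, 1.565, -0, 1.257, -0.02], TCP at [0.247, -0.519, 0.253] pointing down, gripper open.
Joint ranges: [-3.11, 3.11], [-0.84, 2.01], [0.21, 2.61], [-1.34, 4.49], [0.05, 2.63], [-2.56, 2.56]. Speed limits (rad/s): [2.57, 2.57, 3.14, 3.14, 3.14, 3.14].

INTERFACE

Orientations are given as a 3x3 rotation matrix whose columns are the frame's x, y, z axes.
In Python, from bench import manip, optics gives the robot as it stands. The module is installed in compiled form; this text tells all that it offers.
- The arm moves only by the tool play_rows, never from a script. Its argument "deltas" is a list of rows, each a list of 7 numbers: the turn, a rotation vector about the tool's x, y, z each as a share of 2 rad, from -1 to 1, then the shift along the tool's x, y, z each as a share of 50 cm, from -1 to 1, then the gripper command: -1 is shut, 1 is fully open, values between are in proportion. A call has 1 to 12 rows; each row is the pose to reach, as a shift and turn from the pose commanded when the call began, along the tool's axes at that moment; what a row does not reach only later rows make up. A row lasts 1/8 s, in which the tool goes at most 62.5 mm and 10.7 degrees, less where a joint would pass 70% of its speed; a pose out of reach is approached as far as the arm can. A call with a number of a shift or a turn outside -1 to 1 is refused whole. A call with a gripper value outside its range is refused whole. The fingers move at their own pace and stop on an object; the grip force is fixed at half the most. Time passes only in rows, so rows that repeat a pose let the fingers close. It gives the time, the measured TCP pose, the force, the opening and the grip force at its end, in the units of the state.
- manip.observe(): the state, without advancing time (a new reading comes with each control period).
- optics.grab_frame(name): name is "scene" or "side" or "wrist"; returns the picture (420x560x3 uint8, blue, green, red); there is no depth.
- optics.camera_info(name): a dict with "mtx" (3x3 intrinsics, pixels), "rvec" (rotation vector, rad) and "tvec" (3), from world to camera coordinates, as OpenCV has them; the wrist camera has in their place "T_tool_cam" (4x4, takes a point from camera to tool coordinates, whose origin is the TCP and whose axes are the flange's). Camera axes: x right, y down, z forward; pixel columns grow to the right and rows downward; lengths in m; the calibration is good to about 2 mm. A picture is of the moment at which its call begins: read the wrist's pose just before it. camera_info takes no time and is no camera call.
- manip.sign_off(): hands the job in; it is judged then, once.
The state is a dict: "clock": time; "joint_positions": joint angles; "qvel": joint speeds; "tau": joint torques, N m; "tcp_pos": TCP position; "eef_rot": TCP orientation; "wrist_force": force on the tool from outside, world axes, zero at the start; "torque": the same for the moment, N m; "opening": finger opening in m; "finger_force": force on a finger pad.
Only numpy, scipy, OpenCV 4.12 (cv2) and the standard library are available. Lean on these libraries where they do the work, as an engineer would, in place of code of your own. Each camera call takes 0.05 s, during which the arm holds its last target. There are 200 camera calls.

## Working session

There is one attempt and no reset: what is moved stays moved. The work goes in short steps, Python scripts to look and compute and a tool call to move; the robot and the scene stay as the last step left them, time stands still between calls to the robot, and variables do not carry over. Pictures are saved under pics/ and viewed, at most 10 in all, crops included, and the job is handed in when it is done.

Besides the shell and the picture viewer there is one more tool, called by a JSON object that holds its "api" and its "payload", one argument or row to a line. play_rows: Moves the arm, as the interface text tells. Shift numbers are shares of 50 cm and turn numbers shares of 2 rad, none past 1 either way. Its arguments: {"type":"object","properties":{"deltas":{"type":"array","items":{"type":"array","items":{"type":"number"}}}},"required":["deltas"]}

```bash
mkdir -p pics
cat > h.py <<'E'
import numpy as np, cv2
from bench import manip, optics
def cam(n, st=None):
    c=optics.camera_info(n); K=np.array(c['mtx'],float)
    if 'rvec' in c:
        R=cv2.Rodrigues(np.array(c['rvec'],float))[0]; t=np.array(c['tvec'],float).ravel()
        return K,R.T,-R.T@t
    T=np.array(c['T_tool_cam']); R=np.array(st['eef_rot']); p=np.array(st['tcp_pos'])
    return K,R@T[:3,:3],R@T[:3,3]+p
def ray(C,uv):
    K,R,o=C; d=R@np.linalg.inv(K)@np.array([uv[0],uv[1],1.]); return o,d/np.linalg.norm(d)
def onz(C,uv,z):
    o,d=ray(C,uv); return o+d*(z-o[2])/d[2]
def tri(rs):
    A=sum(np.eye(3)-np.outer(d,d) for o,d in rs); b=sum((np.eye(3)-np.outer(d,d))@o for o,d in rs)
    x=np.linalg.solve(A,b); return x,[np.linalg.norm((np.eye(3)-np.outer(d,d))@(x-o)) for o,d in rs]
def redmask(im):
    h=cv2.cvtColor(im,cv2.COLOR_BGR2HSV)
    return cv2.inRange(h,(0,120,50),(8,255,255))|cv2.inRange(h,(172,120,50),(180,255,255))
E
python3 - <<'E'
from h import *
s=manip.observe(); print(s)
for n in ['scene','side']:
    im=optics.grab_frame(n); cv2.imwrite(f'pics/{n}0.png',im); C=cam(n); print(n,C[2],C[1][:,2])
    k,l,st,ce=cv2.connectedComponentsWithStats(redmask(im))
    for i in range(1,k):
        if st[i,4]>20: print(st[i],ce[i])
E
```

```text
{'clock': 0.0, 'joint_positions': array([-1.14598687e+00,  3.20325064e-01,  1.56564870e+00,  5.74550346e-06,
        1.25738467e+00, -2.00329090e-02]), 'qvel': array([-2.35621466e-04,  8.14115817e-04, -7.24399187e-04,  9.63611069e-05,
        5.66840273e-04,  1.73729644e-04]), 'tau': array([ 2.16188950e-03, -4.15507007e+01, -2.34159994e+01,  3.25504170e-04,
        8.20504938e-03,  2.02812964e-05]), 'tcp_pos': array([ 0.24724445, -0.51866683,  0.25247494]), 'eef_rot': array([[ 9.02679287e-01,  4.30313353e-01, -7.22784174e-04],
       [ 4.30313958e-01, -9.02677851e-01,  1.61109138e-03],
       [ 4.08328695e-05, -1.76532294e-03, -9.99998441e-01]]), 'wrist_force': array([-0.38955969,  0.21806562,  0.19007649]), 'torque': array([ 0.00515036, -0.00341481, -0.01071472]), 'finger_force': 0.0, 'opening': 0.0851845397819334}
scene [0.13242371 0.62634194 0.86975561] [ 0.38139762 -0.56714541 -0.72998763]
[152 185  31  25 324] [167.57098765 197.33641975]
[212 245  26  32 500] [223.816 263.176]
[136 351  18  21 280] [145.36428571 360.33571429]
side [0.0473642  0.44372019 0.6574046 ] [ 0.58327229 -0.50169184 -0.63882606]
[173 181  22  27 275] [183.55272727 194.16727273]
[187 236  26  34 505] [199.43366337 256.41782178]
[ 84 324  20  24 297] [ 94.01683502 333.73400673]
```

View pics/scene0.png

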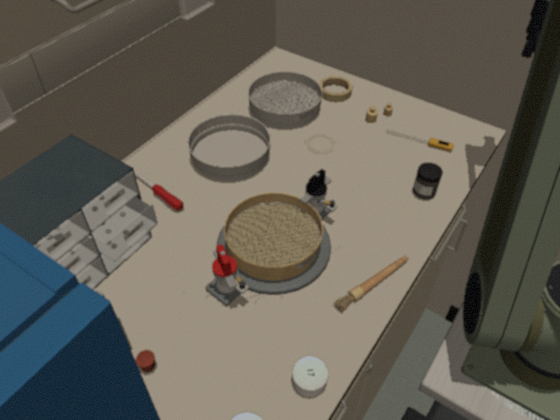

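View pics/side0.png

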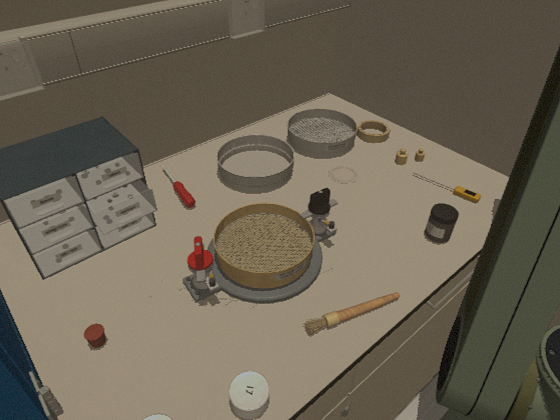

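The scene view shows the red knob at (224,263), the black one at about (318,188), and the sieve between them at (273,235). The side view shows red at (199,256), black at (320,203), and nothing blocking them from above.

Run:
```python
from h import *
S,D=cam('scene'),cam('side')
for n,a,b in [('red blob',(223.8,263.2),(199.4,256.4)),('red top',(222,249),(198,241)),('black',(318,185),(320,201)),('sieve rim c',(273.5,225),(264,234))]:
    print(n,tri([ray(S,a),ray(D,b)]))
print(onz(S,(223.8,263.2),.09),onz(D,(199.4,256.4),.09))
tiles=[]
for n,x,y in [('scene',195,230),('side',170,225)]:
    im=cv2.imread(f'pics/{n}0.png'); tiles.append(cv2.resize(im[y:y+60,x:x+60],(400,400),interpolation=cv2.INTER_CUBIC))
cv2.imwrite('pics/crop0.png',np.hstack(tiles))
```

```text
red blob (array([0.55207967, 0.19523187, 0.07908502]), [np.float64(0.0007745110690598877), np.float64(0.0007745110690598554)])
red top (array([0.55710388, 0.19047459, 0.11277605]), [np.float64(0.0012405316044257384), np.float64(0.0012405316044257352)])
black (array([ 0.50815687, -0.07217527,  0.09686651]), [np.float64(0.0012642303330683367), np.float64(0.0012642303330683057)])
sieve rim c (array([0.53919004, 0.05086508, 0.05887848]), [np.float64(0.0021848838921333345), np.float64(0.0021848838921332144)])
[0.54672288 0.20035224 0.09      ] [0.54197274 0.20069751 0.09      ]
```

View pics/crop0.png

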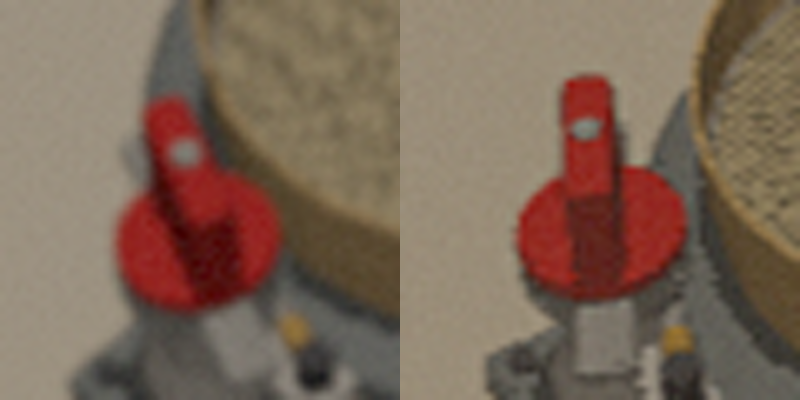

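Run:
```python
from h import *
S,D=cam('scene'),cam('side')
P={}
for n,a,b in [('far',(220.2,245.3),(198,237)),('near',(226.8,261.5),(198.8,253.5)),('dot',(222.5,252.8),(197.9,244.2))]:
    P[n]=tri([ray(S,a),ray(D,b)]); print(n,P[n][0].round(4),P[n][1][0].round(4))
    print(onz(S,a,.113).round(4),onz(D,b,.113).round(4))
# red dir + black dir and tool frame
s=manip.observe(); R=s['eef_rot']
c=P['dot'][0]
print('shift of TCP to 0.1 above dot (tool axes, cm)',R.T@(np.array([c[0],c[1],.27])-s['tcp_pos']))
Tc=np.array(optics.camera_info('wrist')['T_tool_cam']); print(Tc.round(3))
```

```text
far [0.5653 0.1854 0.1132] 0.0009
[0.5659 0.1843 0.113 ] [0.5648 0.1863 0.113 ]
near [0.5362 0.2033 0.105 ] 0.0008
[0.5324 0.2068 0.113 ] [0.5285 0.2076 0.113 ]
dot [0.5533 0.194  0.1089] 0.0006
[0.5513 0.1957 0.113 ] [0.5491 0.1964 0.113 ]
shift of TCP to 0.1 above dot (tool axes, cm) [ 0.58289652 -0.51166493 -0.01661424]
[[-0.    -0.966 -0.258  0.064]
 [ 1.    -0.     0.002 -0.001]
 [-0.002 -0.258  0.966 -0.12 ]
 [ 0.     0.     0.     1.   ]]
```

The red bar's top runs from (0.565,0.185) to (0.531,0.207), so the knob sits at about 0.1 rad. It needs roughly 65° clockwise. I'll move above it in two steps, turned so that joint 6 stays near mid-range.

{"api": "play_rows", "payload": {
  "deltas": [
    [0, 0, -0.55, 0.8, -0.7, 0, 1],
    [0, 0, -0.55, 0.8, -0.7, 0, 1],
    [0, 0, -0.55, 0.8, -0.7, 0, 1],
    [0, 0, -0.55, 0.8, -0.7, 0, 1],
    [0, 0, -0.55, 0.8, -0.7, 0, 1],
    [0, 0, -0.55, 0.8, -0.7, 0, 1],
    [0, 0, -0.55, 0.8, -0.7, 0, 1],
    [0, 0, -0.55, 0.8, -0.7, 0, 1],
    [0, 0, -0.55, 0.8, -0.7, 0, 1],
    [0, 0, -0.55, 0.8, -0.7, 0, 1]
  ]
}}

```text
clock: 1.35
tcp_pos: [0.4583, -0.0292, 0.2529]
eef_rot: [[0.022, 1.0, -0.001], [1.0, -0.022, 0.0], [0.0, -0.001, -1.0]]
wrist_force: [0.3, 0.4, 0.3]
opening: 0.0853
finger_force: 0.0
```

```bash
cat > go.py <<'E'
from h import *; import sys
from scipy.spatial.transform import Rotation as Ro
x,y,z,yaw=map(float,sys.argv[1:])
s=manip.observe(); R=s['eef_rot']; a=np.radians(yaw)
G=np.array([[np.cos(a),np.sin(a),0],[np.sin(a),-np.cos(a),0],[0,0,-1]])
print('t',s['clock'],'tcp',s['tcp_pos'],'yaw',np.degrees(np.arctan2(R[1,0],R[0,0])),'F',s['wrist_force'])
print('turn share',(Ro.from_matrix(R.T@G).as_rotvec()/2).round(3),'shift share',(R.T@(np.array([x,y,z])-s['tcp_pos'])/.5).round(3))
E
python3 go.py .549 .196 .24 147
```

```text
t 1.35 tcp [ 0.45826615 -0.02924093  0.2528692 ] yaw 88.73465538268574 F [0.25701894 0.38578237 0.26125284]
turn share [-0.    -0.    -0.508] shift share [0.454 0.171 0.026]
```

{"api": "play_rows", "payload": {
  "deltas": [
    [0, 0, -0.508, 0.454, 0.171, 0.026, 1],
    [0, 0, -0.508, 0.454, 0.171, 0.026, 1],
    [0, 0, -0.508, 0.454, 0.171, 0.026, 1],
    [0, 0, -0.508, 0.454, 0.171, 0.026, 1],
    [0, 0, -0.508, 0.454, 0.171, 0.026, 1],
    [0, 0, -0.508, 0.454, 0.171, 0.026, 1],
    [0, 0, -0.508, 0.454, 0.171, 0.026, 1],
    [0, 0, -0.508, 0.454, 0.171, 0.026, 1]
  ]
}}

```text
clock: 2.35
tcp_pos: [0.5493, 0.1928, 0.2402]
eef_rot: [[-0.835, 0.551, -0.0], [0.551, 0.835, -0.0], [0.0, -0.0, -1.0]]
wrist_force: [0.2, -0.2, 1.2]
opening: 0.0853
finger_force: 0.0
```

Run:
```python
from h import *
s=manip.observe(); im=optics.grab_frame('wrist'); cv2.imwrite('pics/w0.png',im)
C=cam('wrist',s); print(s['tcp_pos'],C[2])
k,l,st,ce=cv2.connectedComponentsWithStats(redmask(im))
for i in range(1,k):
    if st[i,4]>50: print(st[i],ce[i],onz(C,ce[i],.1))
```

```text
[0.54927651 0.19276372 0.24021574] [0.49412821 0.22893186 0.36048576]
[442  64  40  35 981] [463.78491335  81.35270133] [0.54705053 0.36722933 0.1       ]
[ 252  171   53   63 2206] [277.74116047 199.05621034] [0.54598306 0.19891145 0.1       ]
```

View pics/w0.png

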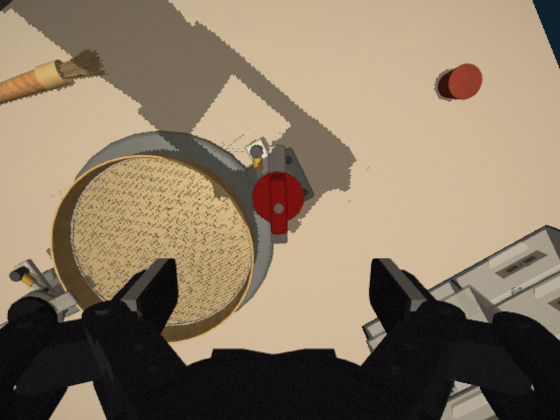

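The wrist view shows the red bar upright in the picture, running from (277,173) to (278,234) with its centre dot at (278,209). It is already lined up with tool x. The fingers look clear of the sieve.

```bash
python3 - <<'E'
from h import *
s=manip.observe(); W=cam('wrist',s)
S,D=cam('scene'),cam('side')
print(tri([ray(W,(278,209)),ray(S,(222.5,252.8)),ray(D,(197.9,244.2))]))
im=cv2.imread('pics/w0.png').astype(int); 
for r in (190,205,215,222,228,232): print(r,[c for c in range(255,302) if im[r,c,2]>1.8*im[r,c,1]+20 and im[r,c,2]>120][::3])
for uv in [(278,209),(277,173),(278.5,234)]: print(onz(W,uv,.113), onz(W,uv,.1))
# sieve centre & black knob
print('sieve',onz(W,(152,240),.064),'black',onz(W,(32,315),.1))
E
python3 go.py .5495 .195 .108 146.6
```

```text
(array([0.55075645, 0.1958456 , 0.11223603]), [np.float64(0.00036247692565424225), np.float64(0.0009483780926850235), np.float64(0.000708768343303352)])
190 [257, 292]
205 [263]
215 [279]
222 []
228 []
232 []
[0.55038519 0.19626199 0.113     ] [0.55334089 0.19454087 0.1       ]
[0.52575276 0.21143124 0.113     ] [0.52741497 0.21050669 0.1       ]
[0.56829674 0.18504504 0.113     ] [0.57219301 0.18273491 0.1       ]
sieve [0.51969814 0.06890424 0.064     ] black [ 0.51302317 -0.05099303  0.1       ]
t 2.4 tcp [0.54928401 0.19290457 0.24029974] yaw 146.6153695222061 F [ 0.07187168  0.43103833 -0.34028205]
turn share [-0.  0.  0.] shift share [0.002 0.004 0.265]
```

Run:
```python
from h import *
s=manip.observe(); W=cam('wrist',s); S,D=cam('scene'),cam('side')
print(tri([ray(S,(133,171)),ray(D,(143,154))]), tri([ray(S,(157,234)),ray(D,(157,212))]))
for z in (0,.1,.2): print(onz(W,(365,325),z),onz(W,(548,228),z))
```

```text
(array([0.7894443 , 0.16988348, 0.17308924]), [np.float64(0.0008289882705910769), np.float64(0.0008289882705909839)]) (array([0.71541208, 0.20104804, 0.07299242]), [np.float64(0.008030356346657098), np.float64(0.008030356346657108)])
[ 7.67432206e-01  1.90392308e-01 -5.55111512e-17] [ 7.71307444e-01  4.35422339e-01 -5.55111512e-17]
[0.69162487 0.20111038 0.1       ] [0.69442533 0.37818285 0.1       ]
[0.61581753 0.21182845 0.2       ] [0.61754322 0.32094336 0.2       ]
```

{"api": "play_rows", "payload": {
  "deltas": [
    [0, 0, 0, 0.002, 0.006, 0.1, 1],
    [0, 0, 0, 0.002, 0.006, 0.1, 1]
  ]
}}

```text
clock: 2.65
tcp_pos: [0.5478, 0.1957, 0.1872]
eef_rot: [[-0.836, 0.549, -0.008], [0.549, 0.836, -0.003], [0.005, -0.007, -1.0]]
wrist_force: [-0.2, 0.3, -0.3]
opening: 0.0853
finger_force: 0.0
```

The cabinet starts at x≈0.77, so it is well clear. Next I descend and close the gripper.

{"api": "play_rows", "payload": {
  "deltas": [
    [0, 0, 0, 0, 0, 0.08, 1],
    [0, 0, 0, 0, 0, 0.162, 1],
    [0, 0, 0, 0, 0, 0.162, 1],
    [0, 0, 0, 0, 0, 0.162, 0],
    [0, 0, 0, 0, 0, 0.162, -0.3],
    [0, 0, 0, 0, 0, 0.162, -0.6],
    [0, 0, 0, 0, 0, 0.162, -1],
    [0, 0, 0, 0, 0, 0.162, -1],
    [0, 0, 0, 0, 0, 0.162, -1]
  ]
}}

```text
clock: 3.78
tcp_pos: [0.5503, 0.1968, 0.1102]
eef_rot: [[-0.836, 0.549, 0.001], [0.549, 0.836, 0.0], [-0.001, 0.001, -1.0]]
wrist_force: [-0.7, -0.2, 5.1]
opening: 0.0127
finger_force: 59.1
```

{"api": "play_rows", "payload": {
  "deltas": [
    [0, 0, 0.05, 0, 0, 0, -1],
    [0, 0, 0.1, 0, 0, 0, -1],
    [0, 0, 0.15, 0, 0, 0, -1],
    [0, 0, 0.2, 0, 0, 0, -1],
    [0, 0, 0.25, 0, 0, 0, -1],
    [0, 0, 0.3, 0, 0, 0, -1],
    [0, 0, 0.35, 0, 0, 0, -1],
    [0, 0, 0.4, 0, 0, 0, -1],
    [0, 0, 0.45, 0, 0, 0, -1],
    [0, 0, 0.5, 0, 0, 0, -1],
    [0, 0, 0.525, 0, 0, 0, -1],
    [0, 0, 0.525, 0, 0, 0, -1]
  ]
}}

```text
clock: 5.28
tcp_pos: [0.5504, 0.1968, 0.1102]
eef_rot: [[0.061, 0.998, 0.001], [0.998, -0.061, 0.0], [0.0, 0.001, -1.0]]
wrist_force: [-1.0, -0.3, 6.1]
opening: 0.0128
finger_force: 59.1
```

Run:
```python
from h import *
s=manip.observe(); print(s['wrist_force'],s['torque'],s['joint_positions'])
ims=[optics.grab_frame(n) for n in ('scene','wrist')]
cv2.imwrite('pics/t1.png',np.hstack([cv2.resize(ims[0][170:320,150:350],(400,300)),cv2.resize(ims[1],(400,300))]))
```

```text
[-1.0165881  -0.31049161  6.09499305] [-0.11412531  0.1929206  -0.11305083] [ 3.23807667e-01  4.56798155e-01  1.74048205e+00 -1.29670977e-04
  9.43278586e-01  3.84461572e-01]
```

View pics/t1.png

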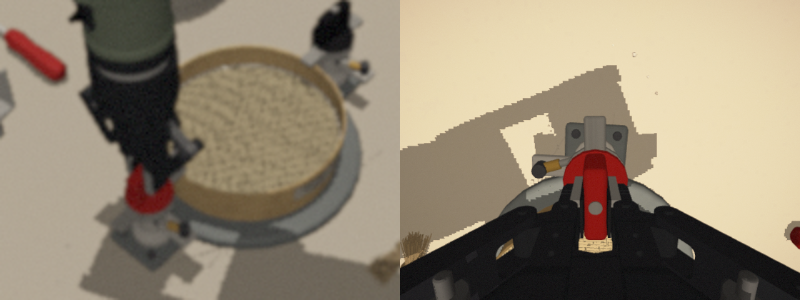

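The wrist view shows the bar still held between the pads and turned with the gripper. The clamp bar is now in line with the sieve, and the moment reading (−0.11 N m) is the spring pulling on clockwise, so it is past the detent. Now I release and rise.

{"api": "play_rows", "payload": {
  "deltas": [
    [0, 0, 0, 0, 0, 0, 0],
    [0, 0, 0, 0, 0, 0, 1],
    [0, 0, 0, 0, 0, 0, 1],
    [0, 0, 0, 0, 0, 0, 1],
    [0, 0, 0, 0, 0, 0, 1],
    [0, 0, 0, 0, 0, -0.1, 1],
    [0, 0, 0, 0, 0, -0.2, 1],
    [0, 0, 0, 0, 0, -0.3, 1],
    [0, 0, 0, 0, 0, -0.3, 1],
    [0, 0, 0, 0, 0, -0.3, 1],
    [0, 0, 0, 0, 0, -0.3, 1]
  ]
}}

```text
clock: 6.75
tcp_pos: [0.5493, 0.1965, 0.2576]
eef_rot: [[0.06, 0.998, -0.003], [0.998, -0.06, -0.001], [-0.001, -0.003, -1.0]]
wrist_force: [1.1, -0.4, -0.2]
opening: 0.0854
finger_force: 0.0
```

Run:
```python
from h import *
s=manip.observe(); W=cam('wrist',s); R=s['eef_rot']; print('yaw',np.degrees(np.arctan2(R[1,0],R[0,0])))
im=optics.grab_frame('wrist'); cv2.imwrite('pics/w1.png',im)
```

```text
yaw 86.56155532565266
```

View pics/w1.png

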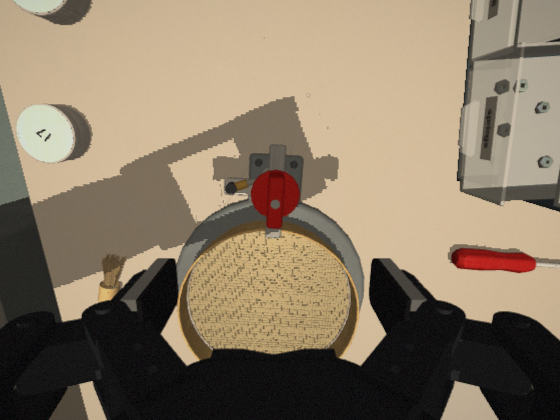

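The wrist view shows the released red bar, (276,172) to (274,228), pointing at the sieve centre at about (270,300). It is locked and agrees to within a couple of degrees. The gripper is open and clear, and the black knob was never approached.

```bash
python3 -c "
from bench import manip
print(manip.sign_off())"
```

```text
the job is handed in; nothing more can be done
None
```

I turned the red knob clockwise past its detent and let go; in the last picture its bar points at the sieve's centre, and the arm never went near the black knob. I handed the job in about 7 s into the 29 s limit, but the hand-in returned no verdict.

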